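# Hang a keyhole tool pocket on the bare side of a bench tool carousel

## Task

Turn the bench tool carousel by the black bar grip on its top, going the shorter way round, until its bare side (the one with two empty screw heads) faces along the red pointer of its foot. Then hang the loose yellow tool pocket on that side: pass both screw heads through the round ends of the keyholes in its back plate, slide it down until it is locked fully home, and let go of it. Keep the pocket upright and leave the screwdriver and the sanding block where they lie.

Things in the scene. Friction and masses are not known exactly. Their poses are not given: they have to be found in the camera images.
- carousel (a joint): turning angle (rad) of the column about its upright axis, growing counter-clockwise from above, no end stops. Starts at about 0.9 to 5.4; at 0, and again at 6.283, the bare side faces along the pointer. The shorter way is down to 0 from starts under 3.14, else up to 6.283. A friction brake (0.25 N m) holds it where it is left
- knob_grip (a point): on the column's axis, at the height to grip its black bar grip, 222 mm over the bench: a bar 66 mm long along this point's x, 15 mm thick along its y, 200 to 238 mm over the bench. The column's top is 32 mm below this point. The frame turns with the column: -x points out of the bare side
- bare_side (a point): point on the surface of the bare side, midway between its two screws, 165 mm over the bench, 68 mm from the axis. -x points straight out of that side, y along it, z up. Screws at y = +42 and -42 mm: shank 7 mm across, head 15 mm across, underside of the head 7.5 mm and its top 12 mm out from the surface. A red stripe runs below
- carousel_foot: fixed dark round foot, 210 mm across, 12 mm high, origin on the axis at bench height; a red pointer lies on it towards its -x. It carries the dark square column, 136 mm wide and deep, 30 to 190 mm over the bench; yellow pockets on its other three sides reach 136 mm from the axis, 100 to 189 mm high (pens and a wood block in two of them stand up to 245 mm)
- pocket_centre (a point): middle of the loose yellow tool pocket (0.24 kg), 52 mm above its underside; it stands upright, z up. An open box 42 mm wide (y; grip across it from above), 72 mm high, front 34 mm from here in -x; its upright back plate is 128 mm wide (y), 88 mm high, 4 mm thick, back face 34 mm from here in +x, with two keyholes at y = +42 and -42 mm. A 0.3 m high crate stands beyond, x over 0.6 m
- entry_holes (a point): point on the back face of the pocket's plate midway between the centres of its two round entry holes (23 mm across), 40 mm above its underside; a 10 mm wide slot goes up from each. Axes as pocket_centre: +x points out of the plate's back, which goes against the bare side
- slot_tops (a point): point on the back face of the pocket's plate midway between the places of the two shanks when locked, at the upper slot ends: 64 mm above the underside, 24 mm above entry_holes. Hung and locked, it lies at bare_side, with up to 3.5 mm of play along x and 1.5 mm along y
- screwdriver: bystander: screwdriver with a grey handle, 218 mm long, loose on the bench; leave it
- sanding_block: bystander: black rubber sanding block, 122 x 66 x 35 mm, loose on the bench; leave it

How it is judged:
By the outcome, as a careful person would: the job done as asked, in the order asked, and still so for the second after the job is handed in, with the robot touching nothing.
It also fails if it takes over 64 s, if anything falls off the work surface, if the arm or the gripper's body presses on something with over 40 N, if the wrist force passes 120 N, or if a joint passes its speed limit or range.

## Robot

A 6-joint arm with a two-finger parallel gripper is mounted at the origin on the work surface; the furniture and walls round the work are solid. World frame = base frame: x ahead of the robot, y to its left, z up, the work surface at z = 0. Lengths are in m, angles in degrees, forces in N, time in s.
With the tool pointing down it reaches from about 0.375 to 0.9 m from the base axis. Payload 3.1 kg.
Tool frame: the origin (TCP) lies at the very end of the fingers, on their centre line; the grasp point (between the pads) lies 19 mm behind it; z points along the fingers, x is the direction in which the jaws open and shut, and the axes are right-handed (so a half turn about z gives the same grasp; the last joint's range is limited). The gripper opens to 87 mm and grips with 3 to 60 N. Pads are 19 mm wide; open, the fingers measure 117 mm over their backs; the gripper's body (75 mm by 190 mm) begins 51 mm behind the grasp point.
Start: joints at [-84.139, 30.224, 82.088, -0, 67.689, -10.227], TCP at [0.173, -0.6, 0.223] pointing down, gripper open.
Joint ranges: [-176.69, 176.69], [-43.24, 126.21], [12.49, 139.97], [-82, 262], [0, 151.66], [-163.58, 163.58]. Speed limits (degrees/s): [159.86, 159.86, 180, 180, 180, 180].

## Interface

Orientations are given as [roll, pitch, yaw] about the fixed x, y, z axes, in that order (R = Rz(yaw) Ry(pitch) Rx(roll)).
In Python, from cell import monitor, eyes, workorder gives the robot as it stands.
- The arm moves only by the shell command python3 -m inch 'ROWS' [OPENING] [FORCE]. ROWS is JSON, a list that holds one entry, the list of rows, each a list of 6 numbers: the shift along the tool's x, y, z each as a share of 0.2 m, from -1 to 1, then the turn, a rotation vector about the tool's x, y, z each as a share of 90 degrees, from -1 to 1. In form: [[[tx, ty, tz, rx, ry, rz], ...]]. A call has 1 to 12 rows; each row is the pose to reach, as a shift and turn from the pose commanded when the call began, along the tool's axes at that moment; what a row does not reach only later rows make up. A row lasts 1/8 s, in which the tool goes at most 62.5 mm and 10.7 degrees, less where a joint would pass 70% of its speed; a pose out of reach is approached as far as the arm can. A call with a number of a shift or a turn outside -1 to 1 is refused whole. A call with a gripper value outside its range is refused whole. OPENING is the opening, from 0 (shut) to 1 (fully open), set as the call begins (- or left out, the last holds). The fingers move at their own pace and stop on an object; FORCE is the grip in N (left out, the last holds). Time passes only in rows, so rows that repeat a pose let the fingers close. It gives the time, the measured TCP pose, the force and the opening at its end, in the units of the state.
- monitor.read_state(): the state, without advancing time (a new reading comes with each control period).
- eyes.read_camera(name): name is "scene" or "top"; returns a dict with "frame" (400x640x3 uint8, red, green, blue), "z_map" (400x640 float32, m along the optical axis (not along the pixel's ray), 0 where there is no reading), "fx", "fy", "cx", "cy" (pixels), "rvec" (rotation vector, rad) and "tvec" (3), from world to camera coordinates, as OpenCV has them. Camera axes: x right, y down, z forward; pixel columns grow to the right and rows downward; lengths in m; the calibration is good to about 2 mm. A picture is of the moment at which its call begins.
- workorder.close_job(): hands the job in, once; it reports no verdict.
The state is a dict: "time_s": time; "q": joint angles; "qd": joint speeds; "tau": joint torques, N m; "eef_pos": TCP position; "orientation": TCP orientation; "wrist_force": force on the tool from outside, world axes, zero at the start; "moment": the same for the moment, N m; "finger_gap": finger opening in m.
Only numpy, scipy, OpenCV 4.12 (cv2) and the standard library are available. Lean on these libraries where they do the work, as an engineer would, in place of code of your own. Each camera call takes 0.05 s, during which the arm holds its last target.

## Working session

There is one attempt and no reset: what is moved stays moved. The work goes in short steps, Python scripts to look and compute and a shell command to move; the robot and the scene stay as the last step left them, time stands still between calls to the robot, and variables do not carry over. Pictures are saved under pics/ and viewed, and the job is handed in when it is done.

```bash
ls; mkdir -p pics; cat > h.py <<'E'
import numpy as np, cv2
from cell import monitor, eyes, workorder
def cam(n,save=None):
    d=eyes.read_camera(n)
    if save: cv2.imwrite('pics/'+save,cv2.cvtColor(d['frame'],cv2.COLOR_RGB2BGR))
    np.savez('last_%s.npz'%n,**{k:np.asarray(v) for k,v in d.items()})
    return d
def cloud(d):
    R,_=cv2.Rodrigues(np.array(d['rvec'],float)); t=np.array(d['tvec'],float).reshape(3)
    z=d['z_map'];v,u=np.mgrid[:z.shape[0],:z.shape[1]]
    p=np.stack([(u-d['cx'])/d['fx']*z,(v-d['cy'])/d['fy']*z,z],-1)
    return (p-t)@R
E
python3 - <<'E'
from h import *
print(monitor.read_state())
for n in('scene','top'):
    d=cam(n,n+'0.png'); R,_=cv2.Rodrigues(np.array(d['rvec'],float)); print(n,-R.T@np.array(d['tvec']).reshape(3),d['fx'])
E
```

```text
pics
{'time_s': 0.0, 'q': array([-8.41390727e+01,  3.02794635e+01,  8.21556071e+01, -2.33553131e-03,
        6.76886110e+01, -1.02281167e+01]), 'qd': array([ 0.09740262,  0.02527611,  0.02531073,  0.111294  , -0.02116923,
        0.04179711]), 'tau': array([-1.75875586e-03, -4.40047324e+01, -1.76593423e+01,  6.29970711e-02,
        5.84542227e-02, -1.75996338e-04]), 'eef_pos': array([ 0.17314005, -0.59978464,  0.22157062]), 'orientation': array([-1.79980163e+02,  1.22099438e-01, -7.39100458e+01]), 'wrist_force': array([0.04168367, 0.3242376 , 0.61915513]), 'moment': array([0.03258335, 0.0284366 , 0.03373803]), 'finger_gap': 0.08710093943308743}
scene [0.19021351 0.61891123 0.99726976] 428.44590973990137
top [-0.17611998  0.07038515  1.03159438] 452.10101193352847
```

View pics/scene0.png

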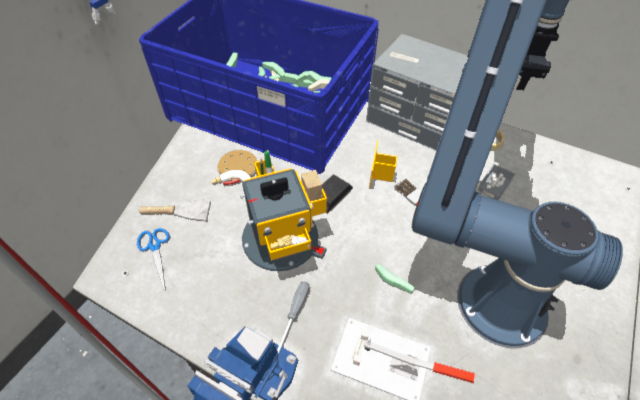

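View pics/top0.png

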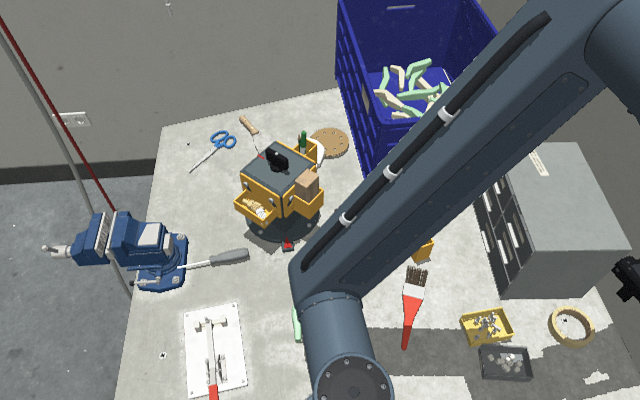

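```bash
python3 - <<'E'
from h import *
for n,(x0,x1,y0,y1) in (('scene',(200,440,130,280)),('top',(180,340,110,260))):
    d=dict(np.load(f'last_{n}.npz')); P=cloud(d)
    im=cv2.cvtColor(d['frame'],cv2.COLOR_RGB2BGR)[y0:y1,x0:x1]
    k=min(800//(x1-x0),600//(y1-y0)); cv2.imwrite(f'pics/{n}_z.png',cv2.resize(im,None,fx=k,fy=k,interpolation=cv2.INTER_CUBIC))
    print(n,k)
    f=d['frame'].astype(int); z=P[...,2]
    foot=0
    dark=(f.max(-1)<70)
    near=(abs(P[...,0]-.45)<.4)
    m=(z>.183)&(z<.196)&near&(d['z_map']>0)&(f.max(-1)<120)
    q=P[m];print('top pts',len(q), q[:,:2].mean(0), cv2.minAreaRect(q[:,:2].astype(np.float32)))
    m=(z>.23)&(z<.245)&(f.max(-1)<60)&(d['z_map']>0)&near
    q=P[m];print('bar',len(q), cv2.minAreaRect(q[:,:2].astype(np.float32)) if len(q) else 0)
    red=(f[...,0]>150)&(f[...,1]<60)&(f[...,2]<60)&(z<.25)&(d['z_map']>0)&near
    nl,l,s,c=cv2.connectedComponentsWithStats(red.astype(np.uint8))
    for i in range(1,nl):
        if s[i,4]>4: print('red',s[i],np.median(P[l==i],0))
    yel=(f[...,0]>130)&(f[...,2]<60)&(f[...,1]>80)&(d['z_map']>0)&near
    nl,l,s,c=cv2.connectedComponentsWithStats(yel.astype(np.uint8))
    for i in range(1,nl):
        if s[i,4]>20: print('yel',s[i],np.median(P[l==i],0),P[l==i].min(0),P[l==i].max(0))
E
```

```text
scene 3
top pts 1234 [ 0.59223596 -0.21534465] ((0.45126086473464966, -0.07451534271240234), (0.7870482802391052, 1.2959882020950317), 3.4101662635803223)
bar 158 ((0.3765961527824402, -0.2148582637310028), (0.8163133263587952, 0.018188627436757088), 56.82619857788086)
red [316 248   8   6  27] [0.46550085 0.08856513 0.01548901]
yel [371 153  26  28 540] [ 0.42807419 -0.23435606  0.04975221] [ 0.39268884 -0.27956626  0.0027063 ] [ 0.46558195 -0.17925004  0.09132098]
yel [255 161  15  17 116] [0.68350735 0.01901872 0.16524989] [0.63456224 0.00196155 0.12001538] [0.69709368 0.07408402 0.19417795]
yel [296 172  31  55 311] [0.49769133 0.04209353 0.14914974] [ 0.48214726 -0.08160604  0.03541769] [0.57942155 0.08984771 0.19366575]
yel [ 257  210   54   50 1420] [0.52375386 0.1561435  0.13595134] [0.46460582 0.09300406 0.01087501] [0.57758313 0.21507299 0.19399574]
yel [435 364  29  13 151] [0.07495542 0.25053427 0.08550782] [0.05039142 0.24010237 0.07861223] [0.10322888 0.26049278 0.09368032]
top 4
top pts 1753 [ 0.49100337 -0.30799483] ((0.5929211378097534, -0.09864497184753418), (1.3364
[... 330 characters left out ...]
0.69547081 0.02519944 0.17911707]
yel [240 175  41  43 508] [0.5275881  0.14369923 0.14875588] [0.48710153 0.09989597 0.10292238] [0.57377598 0.19418947 0.18904393]
yel [289 193  33  26 229] [0.49725109 0.04641974 0.13113822] [ 0.47964708 -0.00305357  0.10276632] [0.51806129 0.07829179 0.16055133]
yel [282 197  11  20  47] [0.49256135 0.08907253 0.13395655] [0.48805594 0.07137892 0.10149617] [0.51173697 0.09292865 0.18348768]
yel [235 203  30  25 138] [0.4939951  0.17738329 0.11729924] [0.46159811 0.14184346 0.10191713] [0.52777484 0.21431001 0.1344435 ]
yel [415 244  19  18 161] [ 0.39680234 -0.25519728  0.03674959] [ 0.38997309 -0.2753747   0.0022072 ] [ 0.40365543 -0.23628281  0.06939478]
```

View pics/scene_z.png

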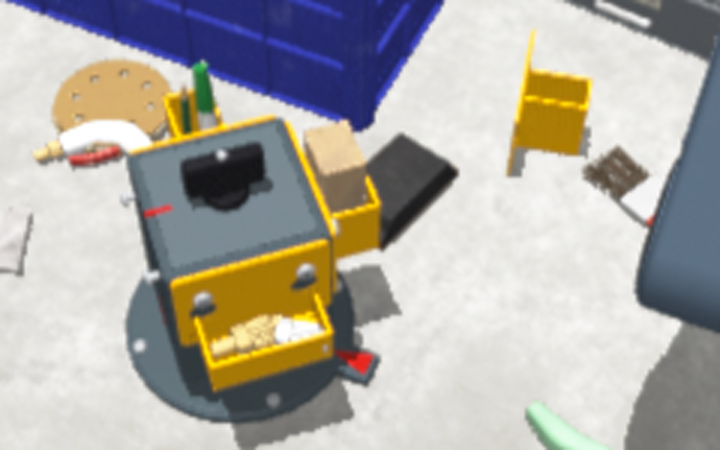

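View pics/top_z.png

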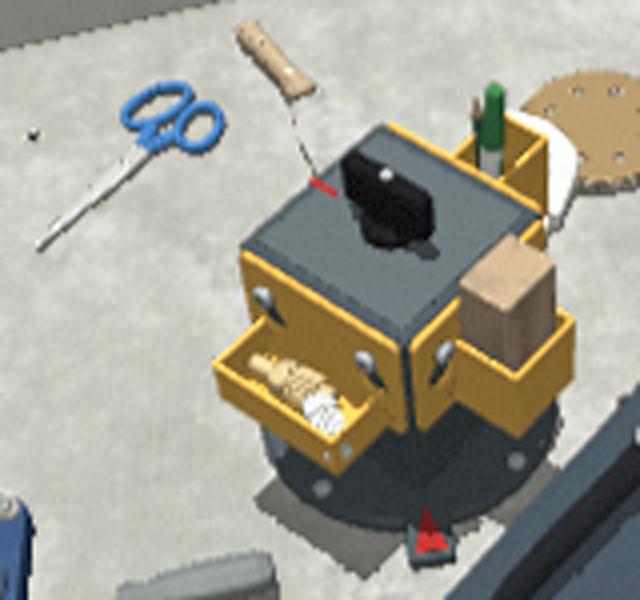

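```bash
python3 - <<'E'
from h import *
from scipy.optimize import least_squares
for n in ('scene','top'):
    d=dict(np.load(f'last_{n}.npz')); P=cloud(d); f=d['frame'].astype(int); z=P[...,2]
    sel=(np.hypot(P[...,0]-.58,P[...,1]-.09)<.12)&(d['z_map']>0)
    m=sel&(abs(z-.19)<.005)&(f.max(-1)<125)
    q=P[m][:,:2]; r=cv2.minAreaRect(q.astype(np.float32)); print(n,'top',len(q),r)
    m=sel&(z>.228)&(z<.246)&(f.max(-1)<70); 
    r=cv2.minAreaRect(P[m][:,:2].astype(np.float32));print('bar',m.sum(),r,P[m][:,2].max())
    # pocket
    m=(abs(P[...,0]-.43)<.08)&(abs(P[...,1]+.23)<.09)&(z>.004)&(z<.1)&(f[...,0]>1.6*f[...,2])&(d['z_map']>0)
    p=P[m];print('pocket',len(p),p.min(0),p.max(0)); 
    for lo,hi in((.084,.094),(.066,.076)):
        s=p[(p[:,2]>lo)&(p[:,2]<hi)]
        if len(s)>5: print(lo,len(s),cv2.minAreaRect(s[:,:2].astype(np.float32)),s.mean(0))
    # foot
    m=(np.hypot(P[...,0]-.58,P[...,1]-.09)<.15)&(z>.006)&(z<.018)&(f.max(-1)<130)&(d['z_map']>0)
    s=P[m]; print('foot',len(s),s[:,:2].min(0),s[:,:2].max(0))
    ang=np.arctan2(s[:,1]-.09,s[:,0]-.58); rr=np.hypot(s[:,1]-.09,s[:,0]-.58)
    e=[]
    for a in np.arange(-np.pi,np.pi,.1):
        k=(ang>a)&(ang<a+.1)
        if k.sum()>4: i=np.where(k)[0][rr[k].argmax()]; e.append(s[i,:2])
    e=np.array(e)
    F=least_squares(lambda c:np.hypot(*(e-c).T)-.105,[.58,.09],loss='soft_l1',f_scale=.003); print(F.x,len(e),np.round(F.fun,3))
E
```

```text
scene top 510 ((0.5863961577415466, 0.07181643694639206), (0.17491546273231506, 0.17033450305461884), 48.11109161376953)
bar 149 ((0.5838926434516907, 0.1003938615322113), (0.062238890677690506, 0.013549177907407284), 49.142032623291016) 0.24146667387869258
pocket 628 [ 0.3923394  -0.30062397  0.00409246] [ 0.47978466 -0.17689718  0.09351697]
0.084 39 ((0.4614071846008301, -0.24012871086597443), (0.003676460590213537, 0.12644727528095245), 16.509246826171875) [ 0.4602273  -0.23617127  0.08890033]
0.066 110 ((0.423342227935791, -0.2287372499704361), (0.06460003554821014, 0.08756799250841141), 13.773290634155273) [ 0.42747867 -0.24670207  0.07102873]
foot 1241 [ 0.45259253 -0.04151864] [0.68588615 0.20231279]
[0.58332556 0.09678338] 40 [ 0.026  0.024 -0.004 -0.005 -0.005 -0.005 -0.004  0.026 -0.003  0.052
 -0.002 -0.002 -0.    -0.001 -0.002 -0.003  0.     0.     0.001  0.
  0.001  0.001  0.001  0.001  0.001  0.001 -0.001 -0.001 -0.001 -0.001
 -0.001  0.006 -0.001 -0.002 -0.003 -0.002 -0.003 -0.004  0.023  0.026]
top top 647 ((0.580278754234314, 0.07305768877267838), (0.17767903208732605, 0.1641269326210022), 47.655208587646484)
bar 144 ((0.6179222464561462, 0.07927289605140686), (0.06250017136335373, 0.10582440346479416), 59.40114212036133) 0.24205095751874403
pocket 247 [ 0.38997309 -0.27596112  0.00420667] [ 0.42206938 -0.23153746  0.07764885]
0.066 41 ((0.3977089524269104, -0.2578628659248352), (0.01377586554735899, 0.04348935931921005), 36.99728775024414) [ 0.40087717 -0.26056065  0.07139287]
foot 1039 [ 0.44964502 -0.04844968] [0.57276318 0.20241306]
[0.58324346 0.10038381] 30 [ 0.028  0.025 -0.001 -0.001 -0.002 -0.001 -0.001 -0.001 -0.001 -0.001
 -0.001 -0.001 -0.002 -0.002  0.044 -0.002 -0.001 -0.001 -0.001 -0.001
 -0.001 -0.    -0.    -0.001  0.     0.01  -0.001 -0.001  0.029  0.027]
```

```bash
cat >> h.py <<'E'
def ray(d,u,v,z):
    R,_=cv2.Rodrigues(np.array(d['rvec'],float)); t=np.array(d['tvec'],float).reshape(3)
    c=-R.T@t; k=R.T@np.array([(u-d['cx'])/d['fx'],(v-d['cy'])/d['fy'],1.]); return c+k*(z-c[2])/k[2]
def uv(d,p):
    K=np.array([[d['fx'],0,d['cx']],[0,d['fy'],d['cy']],[0,0,1.]]); return cv2.projectPoints(np.array(p,float).reshape(-1,3),np.array(d['rvec'],float),np.array(d['tvec'],float),K,None)[0].reshape(-1,2)
def axes(d,name,c,yaw):
    """overlay of predicted foot circle / pointer / column top"""
E
python3 - <<'E'
from h import *
for n,c0 in (('scene',(320,251)),('top',(288,245))):
    d=dict(np.load(f'last_{n}.npz')); f=d['frame'].astype(float); P=cloud(d)
    w=np.clip(f[...,0]-np.maximum(f[...,1],f[...,2])-20,0,200)
    v,u=np.mgrid[:400,:640]; m=(np.hypot(u-c0[0],v-c0[1])<12); w=w*m
    U,V=(w*u).sum()/w.sum(),(w*v).sum()/w.sum()
    print(n,U,V,ray(d,U,V,.0155), np.median(P[(w>60)],0),(w>30).sum())
    ys,xs=np.where(w>30); 
    pts=np.array([ray(d,x,y,.0155)[:2] for x,y in zip(xs,ys)]); print(pts.min(0),pts.max(0))
    # red tick on column top
    c1=(252,200) if n=='scene' else (261,157)
    w=np.clip(f[...,0]-np.maximum(f[...,1],f[...,2])-20,0,200)*(np.hypot(u-c1[0],v-c1[1])<8)
    U,V=(w*u).sum()/w.sum(),(w*v).sum()/w.sum(); print('tick',ray(d,U,V,.191))
    # column top corners region by colour
    for nm,z,c in (('bar',.238,(.5835,.0985)),):
        pass
    # overlay
    im=cv2.cvtColor(d['frame'],cv2.COLOR_RGB2BGR).copy(); im=cv2.resize(im,None,fx=4,fy=4,interpolation=cv2.INTER_CUBIC)
    ax=np.array([.5835,.0985]); 
    def poly(p,col): cv2.polylines(im,[np.int32(np.round((uv(d,p)+.5)*4))],True,col,1)
    t=np.linspace(0,2*np.pi,60); poly(np.c_[ax[0]+.105*np.cos(t),ax[1]+.105*np.sin(t),0*t+.012],(0,255,0))
    a=np.deg2rad(49); R=np.array([[np.cos(a),-np.sin(a)],[np.sin(a),np.cos(a)]])
    q=np.array([[1,1],[1,-1],[-1,-1],[-1,1]])
    s=q*.068@R.T+ax; poly(np.c_[s,[.19]*4],(255,0,255))
    s=q*[.033,.0075]@R.T+ax; poly(np.c_[s,[.238]*4],(0,255,255))
    uc=np.int32(uv(d,[[*ax,.1]])[0]*4); cv2.imwrite(f'pics/ov_{n}.png',im[uc[1]-280:uc[1]+280,uc[0]-300:uc[0]+300])
E
```

```text
scene 318.8897684839432 249.80358476474981 [0.46849442 0.08851828 0.0155    ] [0.46687004 0.08859437 0.01534641] 58
[0.45743728 0.07812496] [0.48880545 0.09843137]
tick [0.6247768  0.13884469 0.191     ]
top 287.09983395599835 244.35616438356163 [0.46528027 0.09053157 0.0155    ] [0.46244815 0.09089453 0.01501293] 51
[0.45623027 0.08038195] [0.48860161 0.09904203]
tick [0.6233559  0.14218486 0.191     ]
```

View pics/ov_scene.png

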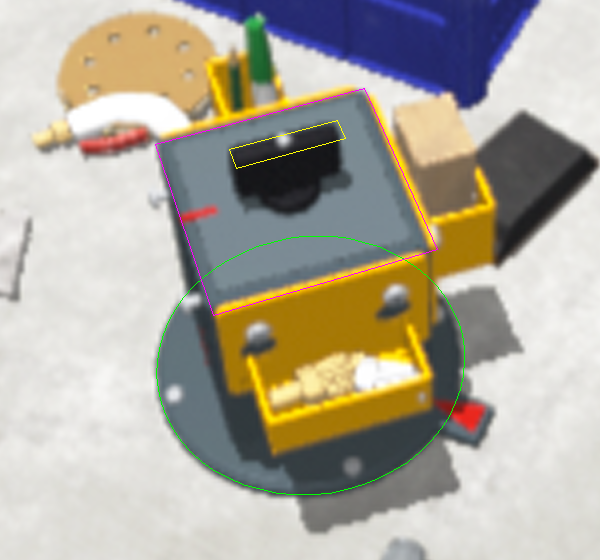

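View pics/ov_top.png

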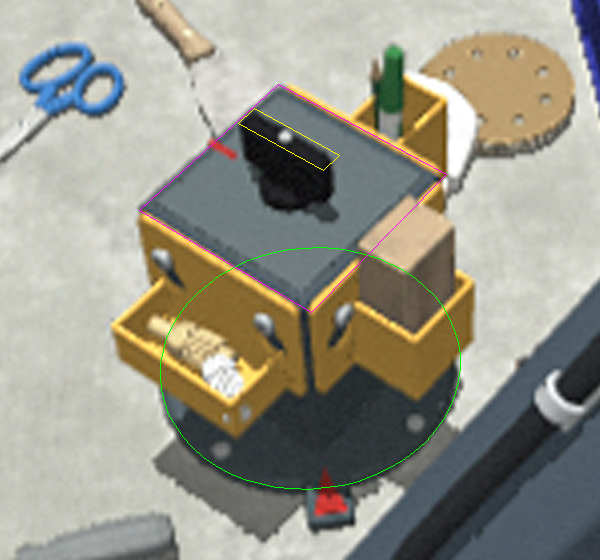

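```bash
cat >> h.py <<'E'
def rel(tx,ty,tz,yaw,s=None):
    from scipy.spatial.transform import Rotation as Ro
    s=s or monitor.read_state(); R=Ro.from_euler('xyz',s['orientation'],degrees=True)
    T=Ro.from_euler('xyz',[180,0,yaw],degrees=True)
    d=R.inv().apply(np.array([tx,ty,tz])-s['eef_pos'])/.2; r=(R.inv()*T).as_rotvec(degrees=True)/90
    print(np.round(d,4),np.round(r,4))
def st():
    s=monitor.read_state(); print(round(s['time_s'],2),np.round(s['eef_pos'],4),np.round(s['orientation'],2),'F',np.round(s['wrist_force'],1),'M',np.round(s['moment'],2),'gap',round(s['finger_gap'],4))
E
python3 - <<'E'
from h import *
rel(.173,-.6,.36,-73.9);rel(.38,-.25,.36,-60);rel(.5835,.0985,.36,-41);
E
```

```text
[-0.0008  0.0007 -0.6917] [-0.0002  0.0012 -0.0001]
[-1.3955 -1.4788 -0.6885] [-0.0004  0.0012 -0.1546]
[-2.7878 -2.9393 -0.6853] [-0.0006  0.0012 -0.3657]
```

```bash
python3 -m inch '[[[0,0,-0.3,0,0,0],[0,0,-0.6,0,0,0],[-0.2,-0.2,-0.69,0,0,-0.03],[-0.4,-0.42,-0.69,0,0,-0.06],[-0.6,-0.63,-0.69,0,0,-0.09],[-0.8,-0.84,-0.69,0,0,-0.11],[-0.94,-0.99,-0.69,0,0,-0.13]]]' 0.5
python3 - <<'E'
from h import *
st();rel(.5835,.0985,.36,-41)
E
```

```text
time_s: 0.98
eef_pos: [0.312, -0.3623, 0.3603]
orientation: [-180.0, 0.1, -62.1]
wrist_force: [0.8, 0.1, 0.2]
finger_gap: 0.0438
0.97 [ 0.312  -0.3623  0.3603] [-1.7998e+02  6.0000e-02 -6.2090e+01] F [0.8 0.1 0.2] M [-0.06 -0.01  0.  ] gap 0.0438
[-1.4006 -2.2779  0.004 ] [-0.0004  0.0007 -0.2344]
```

```bash
python3 -m inch '[[[-0.15,-0.24,0,0,0,0],[-0.3,-0.49,0,0,0,-0.03],[-0.45,-0.73,0,0,0,-0.06],[-0.6,-0.98,0,0,0,-0.1]]]'
python3 - <<'E'
from h import *
st();rel(.5835,.0985,.36,-41)
E
```

```text
time_s: 1.48
eef_pos: [0.4293, -0.1657, 0.3604]
orientation: [180.0, 0.0, -53.1]
wrist_force: [-0.1, -0.6, -0.3]
finger_gap: 0.0439
1.48 [ 0.4293 -0.1657  0.3604] [ 1.800e+02  1.000e-02 -5.312e+01] F [-0.1 -0.6 -0.3] M [-0.06 -0.07  0.05] gap 0.0439
[-0.5939 -1.4095  0.0018] [ 0.000e+00  1.000e-04 -1.347e-01]
```

```bash
python3 -m inch '[[[-0.11,-0.25,0,0,0,-0.02],[-0.21,-0.5,0,0,0,-0.05],[-0.32,-0.75,0,0,0,-0.1],[-0.41,-0.97,0,0,0,-0.134]]]'
python3 - <<'E'
from h import *
st();rel(.5835,.0985,.36,-41)
E
```

```text
time_s: 1.98
eef_pos: [0.5355, 0.0164, 0.3602]
orientation: [180.0, 0.0, -41.0]
wrist_force: [0.7, -0.2, -0.0]
finger_gap: 0.0436
1.98 [0.5355 0.0164 0.3602] [ 1.7997e+02  4.0000e-02 -4.0990e+01] F [ 0.7 -0.2 -0. ] M [-0.03 -0.05 -0.01] gap 0.0436
[-0.088  -0.4674  0.0006] [0.0003 0.0004 0.0001]
```

```bash
python3 -m inch '[[[-0.05,-0.25,0,0,0,0],[-0.088,-0.467,0,0,0,0],[-0.088,-0.467,0.2,0,0,0],[-0.088,-0.467,0.45,0,0,0],[-0.088,-0.467,0.45,0,0,0]]]'
python3 - <<'E'
from h import *
st();rel(.5835,.0985,.203,-41)
for n in('scene','top'):
    d=cam(n); im=cv2.cvtColor(d['frame'],cv2.COLOR_RGB2BGR); c=np.int32(uv(d,[[.5835,.0985,.2]])[0])
    cv2.imwrite(f'pics/a_{n}.png',cv2.resize(im[c[1]-60:c[1]+60,c[0]-70:c[0]+70],None,fx=5,fy=5,interpolation=cv2.INTER_CUBIC))
E
```

```text
time_s: 2.6
eef_pos: [0.5798, 0.0965, 0.2662]
orientation: [179.6, 0.5, -41.1]
wrist_force: [-0.5, 1.0, -0.4]
finger_gap: 0.0434
2.6 [0.5798 0.0965 0.2662] [179.58   0.5  -41.13] F [-0.5  1.  -0.4] M [ 0.04 -0.04 -0.02] gap 0.0434
[ 0.0103 -0.0218  0.3159] [ 0.0046  0.0056 -0.0015]
```

View pics/a_scene.png

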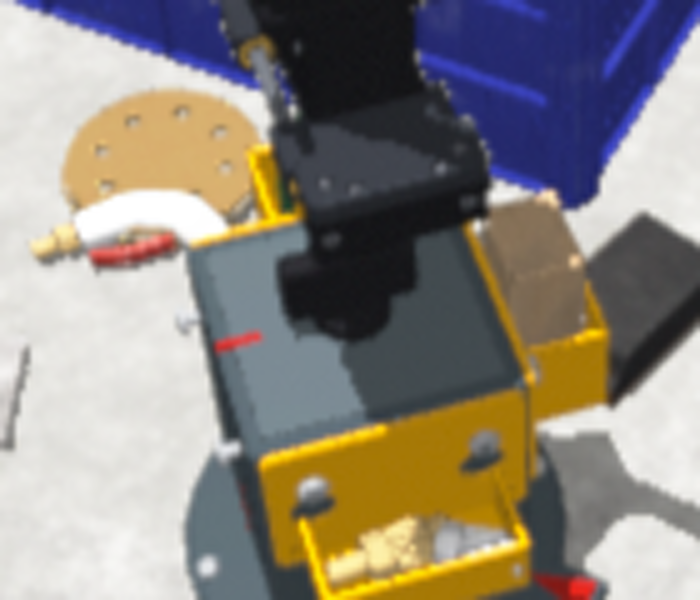

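View pics/a_top.png

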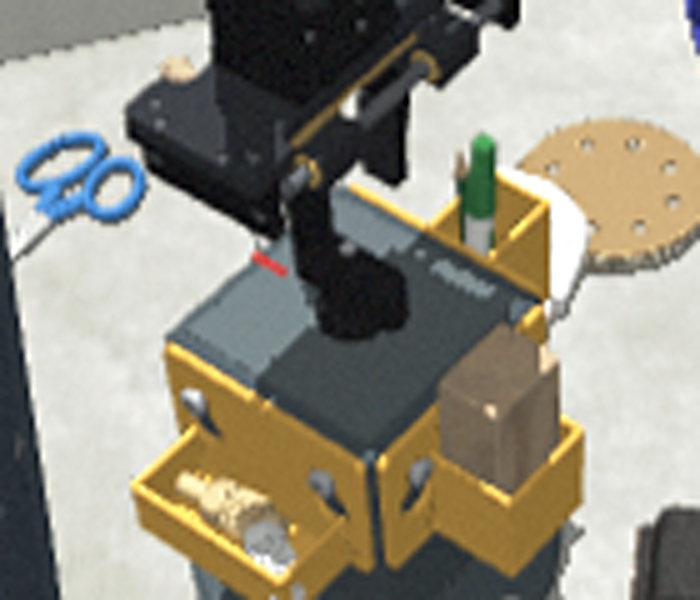

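```bash
python3 -m inch '[[[0,0,0.08,0,0,0],[0,0,0.17,0,0,0],[0,0,0.25,0,0,0],[0,0,0.32,0,0,0],[0,0,0.335,0,0,0],[0,0,0.335,0,0,0]]]'
python3 - <<'E'
from h import *
st()
E
```

```text
time_s: 3.45
eef_pos: [0.5835, 0.0963, 0.2035]
orientation: [-180.0, -0.0, -41.2]
wrist_force: [-0.2, -0.0, 0.3]
finger_gap: 0.0435
3.45 [0.5835 0.0963 0.2035] [-1.7999e+02 -1.0000e-02 -4.1150e+01] F [-0.2 -0.   0.3] M [-0.03 -0.04  0.04] gap 0.0435
```

```bash
python3 -m inch '[[[-0.007,-0.008,0,0,0,0],[-0.007,-0.008,0,0,0,0],[-0.007,-0.008,0,0,0,0],[-0.007,-0.008,0,0,0,0]]]' 0 8
python3 - <<'E'
from h import *
st()
E
```

```text
time_s: 3.95
eef_pos: [0.5844, 0.0977, 0.2039]
orientation: [-180.0, -0.2, -41.2]
wrist_force: [2.1, -3.7, -0.0]
finger_gap: 0.0155
3.95 [0.5844 0.0977 0.2039] [-1.7997e+02 -1.7000e-01 -4.1160e+01] F [ 2.1 -3.7 -0. ] M [-0.39 -0.45 -0.1 ] gap 0.0155
```

```bash
python3 -m inch '[[[0.006,0,0,0,0,0],[0.006,0,0,0,0,0],[0.006,0,0,0,0,0]]]' 0 40
python3 - <<'E'
from h import *
st()
E
```

```text
time_s: 4.32
eef_pos: [0.5844, 0.0976, 0.2039]
orientation: [-180.0, -0.0, -41.2]
wrist_force: [0.2, -0.9, 2.2]
finger_gap: 0.0147
4.33 [0.5844 0.0976 0.2039] [-1.7997e+02 -3.0000e-02 -4.1160e+01] F [ 0.2 -0.9  2.2] M [-0.15 -0.1  -0.16] gap 0.0147
```

```bash
python3 -m inch '[[[0,0,0,0,0,-0.06],[0,0,0,0,0,-0.14],[0,0,0,0,0,-0.22],[0,0,0,0,0,-0.3],[0,0,0,0,0,-0.38],[0,0,0,0,0,-0.45],[0,0,0,0,0,-0.5],[0,0,0,0,0,-0.5]]]' 0 60
python3 - <<'E'
from h import *
st()
E
```

```text
time_s: 5.32
eef_pos: [0.5862, 0.0971, 0.2038]
orientation: [179.9, -0.2, 3.9]
wrist_force: [5.0, -2.4, -0.2]
finger_gap: 0.0144
5.33 [0.5862 0.0971 0.2038] [179.92  -0.24   3.91] F [ 5.  -2.4 -0.2] M [-0.26 -0.64  0.14] gap 0.0144
```

```bash
python3 -m inch '[[[0.005,0,0,0,0,-0.06],[0.005,0,0,0,0,-0.14],[0.005,0,0,0,0,-0.22],[0.005,0,0,0,0,-0.3],[0.005,0,0,0,0,-0.38],[0.005,0,0,0,0,-0.45],[0.005,0,0,0,0,-0.5],[0.005,0,0,0,0,-0.5]]]'
python3 - <<'E'
from h import *
st()
E
```

```text
time_s: 6.32
eef_pos: [0.5878, 0.0979, 0.2038]
orientation: [179.8, -0.2, 48.9]
wrist_force: [6.6, 0.2, -1.7]
finger_gap: 0.0147
6.33 [0.5878 0.0979 0.2038] [179.76  -0.23  48.9 ] F [ 6.6  0.2 -1.7] M [-0.01 -0.84  0.16] gap 0.0147
```

```bash
python3 -m inch '[[[0.006,0.002,0,0,0,-0.06],[0.008,0.003,0,0,0,-0.14],[0.01,0.004,0,0,0,-0.22],[0.012,0.005,0,0,0,-0.3],[0.014,0.005,0,0,0,-0.38],[0.017,0.005,0,0,0,-0.45],[0.017,0.005,0,0,0,-0.505],[0.017,0.005,0,0,0,-0.507],[0.017,0.005,0,0,0,-0.507]]]'
python3 - <<'E'
from h import *
st()
for n in('scene','top'):
    d=cam(n); im=cv2.cvtColor(d['frame'],cv2.COLOR_RGB2BGR); c=np.int32(uv(d,[[.5835,.0985,.15]])[0])
    cv2.imwrite(f'pics/b_{n}.png',cv2.resize(im[c[1]-60:c[1]+60,c[0]-70:c[0]+70],None,fx=5,fy=5,interpolation=cv2.INTER_CUBIC))
E
```

```text
time_s: 7.45
eef_pos: [0.5884, 0.0997, 0.2038]
orientation: [180.0, 0.0, 94.4]
wrist_force: [1.1, 0.1, 3.2]
finger_gap: 0.0147
7.45 [0.5884 0.0997 0.2038] [1.7996e+02 1.0000e-02 9.4440e+01] F [1.1 0.1 3.2] M [ 0.03 -0.3   0.14] gap 0.0147
```

View pics/b_scene.png

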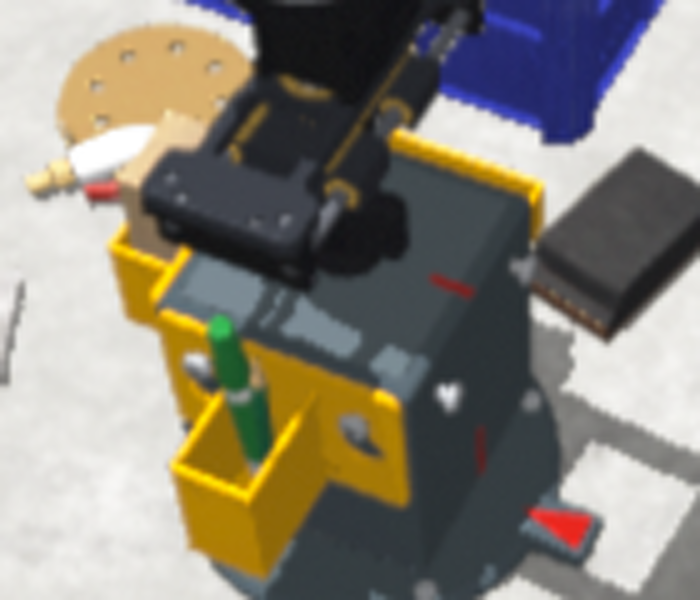

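View pics/b_top.png

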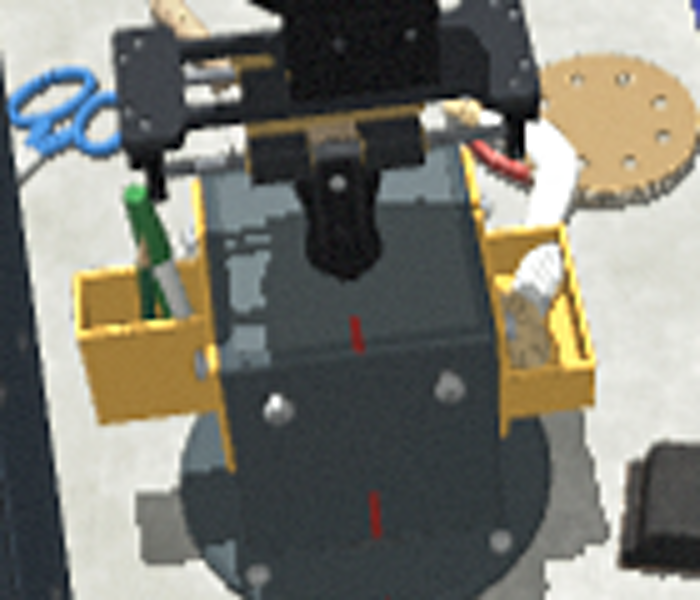

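```bash
cat > m.py <<'E'
from h import *
def meas(show=True):
  for n in('scene','top'):
    d=dict(np.load(f'last_{n}.npz')); f=d['frame'].astype(float); P=cloud(d)
    red=(f[...,0]-np.maximum(f[...,1],f[...,2])>40)&(np.hypot(P[...,0]-.50,P[...,1]-.093)<.09)&(abs(P[...,1]-.093)<.04)&(d['z_map']>0)
    nl,l,s,c=cv2.connectedComponentsWithStats(red.astype(np.uint8),connectivity=8)
    for i in range(1,nl):
        if s[i,4]>4:
            q=P[l==i]; print(n,s[i],'med',np.round(np.median(q,0),4),'min',np.round(q.min(0),4),'max',np.round(q.max(0),4))
    # column face plane
    m=(P[...,2]>.06)&(P[...,2]<.155)&(abs(P[...,0]-.515)<.015)&(abs(P[...,1]-.095)<.05)&(d['z_map']>0)&(f.max(-1)<110)
    q=P[m]
    if len(q)>50:
        k=np.polyfit(q[:,1],q[:,0],1); print(n,'face x at y=.0945',np.polyval(k,.0945),'yaw',np.degrees(np.arctan(-k[0])),len(q))
    m=(f.min(-1)>110)&(abs(P[...,2]-.165)<.012)&(abs(P[...,0]-.505)<.02)&(abs(P[...,1]-.0945)<.06)
    nl,l,s,c=cv2.connectedComponentsWithStats(m.astype(np.uint8),connectivity=8)
    for i in range(1,nl):
        if s[i,4]>2: print(n,'screw',np.round(P[l==i].mean(0),4),s[i,4],c[i])
meas()
E
python3 m.py
```

```text
scene [292 200   9   4  18] med [0.5296 0.0934 0.1921] min [0.5207 0.0901 0.1888] max [0.5415 0.0963 0.1945]
scene [311 246  13   9  62] med [0.4699 0.0886 0.0151] min [0.4578 0.0766 0.0087] max [0.4924 0.098  0.0192]
scene face x at y=.0945 0.5187821916068913 yaw 4.195114756891917 382
scene screw [0.5131 0.0527 0.1706] 12 [310.5        198.16666667]
scene screw [0.5073 0.1358 0.1699] 17 [295.35294118 223.58823529]
top [279 180   3   7  15] med [0.5285 0.096  0.1918] min [0.5194 0.0936 0.1899] max [0.5402 0.0984 0.1949]
top [283 216   2   9  16] med [0.5174 0.0952 0.0547] min [0.5136 0.0933 0.0365] max [0.5192 0.0973 0.075 ]
top [284 237   8  12  59] med [0.4659 0.0908 0.0148] min [0.4553 0.0804 0.0099] max [0.4875 0.0992 0.0198]
top face x at y=.0945 0.5176893964172582 yaw 4.295005604395277 850
top screw [0.5103 0.0535 0.1706] 14 [298.21428571 193.5       ]
top screw [0.5044 0.1374 0.17  ] 15 [263.73333333 197.93333333]
```

```bash
python3 -m inch '[[[0,0,0,0,0,0],[0,0,0,0,0,0],[0,0,-0.1,0,0,0],[0,0,-0.3,0,0,0],[0,0,-0.6,0,0,0],[0,0,-0.75,0,0,0]]]' 0.35 30
python3 - <<'E'
from h import *
st()
for n in('scene','top'):
    d=cam(n,f'c_{n}.png'); im=cv2.cvtColor(d['frame'],cv2.COLOR_RGB2BGR); c=np.int32(uv(d,[[.43,-.24,.05]])[0])
    cv2.imwrite(f'pics/p_{n}.png',cv2.resize(im[c[1]-45:c[1]+45,c[0]-50:c[0]+50],None,fx=5,fy=5,interpolation=cv2.INTER_CUBIC))
import m
E
```

```text
time_s: 8.3
eef_pos: [0.5889, 0.0998, 0.3567]
orientation: [179.8, 0.0, 94.5]
wrist_force: [0.1, 0.4, -0.6]
finger_gap: 0.03
8.3 [0.5889 0.0998 0.3567] [1.7978e+02 1.0000e-02 9.4470e+01] F [ 0.1  0.4 -0.6] M [ 0.13 -0.13 -0.05] gap 0.03
scene [292 200   9   4  18] med [0.5301 0.0933 0.1916] min [0.5204 0.088  0.1882] max [0.5401 0.0956 0.194 ]
scene [312 247  12   7  56] med [0.4692 0.0885 0.015 ] min [0.4591 0.0742 0.0101] max [0.4895 0.097  0.0198]
scene face x at y=.0945 0.5187692420720704 yaw 4.232243921551961 376
scene screw [0.5137 0.053  0.1701] 12 [310.25 198.25]
scene screw [0.5072 0.1356 0.1703] 18 [295.44444444 223.44444444]
top [279 180   3   7  15] med [0.5301 0.096  0.1919] min [0.5168 0.0936 0.1872] max [0.5431 0.0983 0.1958]
top [283 215   2   9  16] med [0.5166 0.0953 0.0611] min [0.5147 0.0932 0.0399] max [0.5198 0.0975 0.0776]
top [284 237   8  11  53] med [0.4656 0.0906 0.0153] min [0.4567 0.0804 0.0108] max [0.4893 0.099  0.021 ]
top face x at y=.0945 0.5178185506030893 yaw 4.3163877395776735 858
top screw [0.5107 0.0535 0.1701] 14 [298.21428571 193.5       ]
top screw [0.505  0.1368 0.1696] 18 [264.         197.83333333]
```

View pics/p_scene.png

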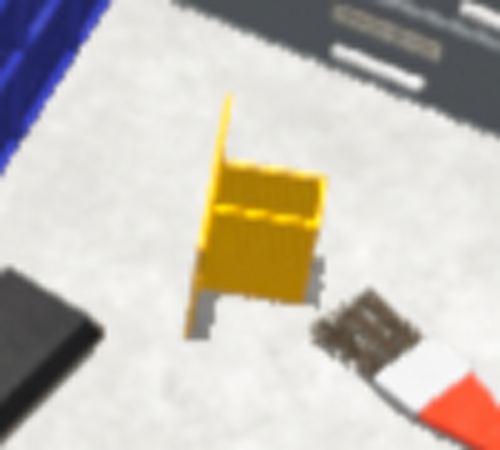

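View pics/p_top.png

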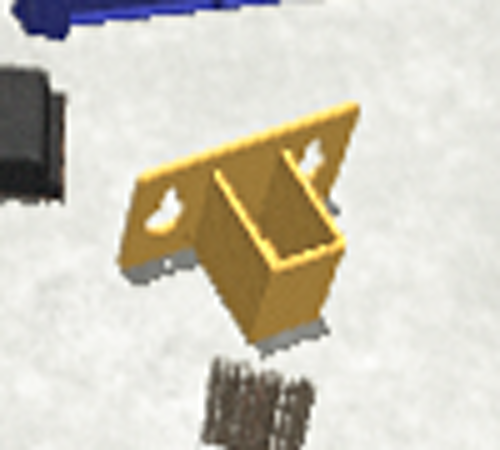

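View pics/c_top.png

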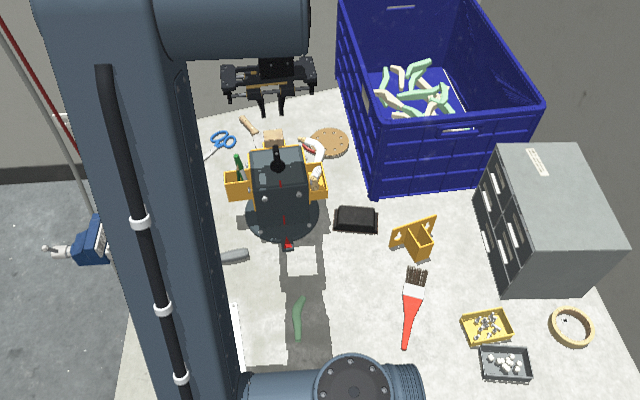

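```bash
cat > pk.py <<'E'
from h import *
from scipy.optimize import minimize
def boxm(x0,x1,y0,y1,z0,z1): return np.array([[x,y,z] for x in(x0,x1) for y in(y0,y1) for z in(z0,z1)])
parts=[boxm(-.034,.030,-.021,.021,-.052,.020),boxm(.030,.034,-.064,.064,-.052,.036)]
D={n:dict(np.load(f'last_{n}.npz')) for n in('scene','top')}
M={}
S=4
for n,d in D.items():
    f=d['frame'].astype(int); P=cloud(d)
    m=(f[...,0]>1.5*f[...,2])&(f[...,0]>90)&(f[...,1]>60)&(np.hypot(P[...,0]-.43,P[...,1]+.24)<.14)&(P[...,2]>-.01)&(P[...,2]<.12)
    M[n]=m
    if n=='top': M[n]=cv2.morphologyEx(m.astype(np.uint8),cv2.MORPH_CLOSE,np.ones((5,5)))>0
def rend(n,p):
    c,s=np.cos(p[2]),np.sin(p[2]); R=np.array([[c,-s,0],[s,c,0],[0,0,1]])
    im=np.zeros((400*S,640*S),np.uint8)
    for q in parts:
        w=uv(D[n],q@R.T+[p[0],p[1],.052]); h=cv2.convexHull(np.float32((w+.5)*S)); cv2.fillConvexPoly(im,np.int32(np.round(h)),255)
    return cv2.resize(im,(640,400),interpolation=cv2.INTER_AREA)/255.
def cost(p,ns): return sum(np.abs(rend(n,p)-M[n]).sum() for n in ns)
for ns in (('top',),('scene',),('top','scene')):
    best=min((minimize(cost,[x,-.247,a],args=(ns,),method='Nelder-Mead',options=dict(initial_simplex=np.array([[x,-.247,a],[x+.006,-.247,a],[x,-.241,a],[x,-.247,a+.1]]),xatol=1e-4,fatol=.1)) for x in(.425,.431) for a in(.2,.3)),key=lambda r:r.fun)
    print(ns,np.round(best.x[:2],4),np.degrees(best.x[2]).round(2),best.fun,[M[n].sum() for n in ns])
d=D['top'];P=cloud(d); q=P[M['top']&(d['z_map']>0)]
c=best.x; ca,sa=np.cos(c[2]),np.sin(c[2]); L=(q[:,:2]-c[:2])@np.array([[ca,-sa],[sa,ca]])
for nm,k in(('plate front',(abs(L[:,1])>.027)&(q[:,2]<.08)&(q[:,2]>.01)),('box front',(L[:,0]<-.028)&(q[:,2]<.06)&(q[:,2]>.01))):
    a=L[k]; b=np.polyfit(a[:,1],a[:,0],1); print(nm,k.sum(),b, np.degrees(np.arctan(-b[0])))
E
python3 pk.py
```

```text
('top',) [ 0.43   -0.2475] 17.08 63.886274509803926 [np.int64(1316)]
('scene',) [ 0.432  -0.2522] 16.47 41.71764705882353 [np.int64(659)]
('top', 'scene') [ 0.4305 -0.2484] 16.97 140.87843137254902 [np.int64(1316), np.int64(659)]
plate front 265 [0.01692849 0.03034366] -0.969838561046081
box front 148 [-0.01110902 -0.03379134] 0.6364737488286059
```

```bash
python3 - <<'E'
from h import *
st();rel(.4325,-.249,.30,106.8)
E
```

```text
8.4 [0.5899 0.0998 0.3576] [1.7954e+02 3.0000e-02 9.4470e+01] F [ 0.2  0.3 -0.8] M [ 0.1  -0.13 -0.01] gap 0.0306
[-1.6771 -0.9229  0.2815] [ 0.0051  0.0009 -0.137 ]
```

```bash
python3 -m inch '[[[-0.15,-0.08,0,0,0,-0.01],[-0.35,-0.2,0,0,0,-0.03],[-0.6,-0.33,0,0,0,-0.05],[-0.85,-0.47,0.05,0,0,-0.07],[-1,-0.55,0.1,0,0,-0.09]]]' 1
python3 - <<'E'
from h import *
st();rel(.4325,-.249,.25,106.8)
E
```

```text
time_s: 9.02
eef_pos: [0.4918, -0.1097, 0.3314]
orientation: [-179.8, -0.1, 102.5]
wrist_force: [0.7, -0.5, -0.4]
finger_gap: 0.0723
9.03 [ 0.4918 -0.1097  0.3314] [-1.7981e+02 -1.3000e-01  1.0252e+02] F [ 0.7 -0.5 -0.4] M [ 0.09 -0.17  0.03] gap 0.0723
[-0.6165 -0.4392  0.4069] [-0.002  -0.0015 -0.0475]
```

```bash
python3 -m inch '[[[-0.2,-0.14,0.05,0,0,-0.02],[-0.4,-0.29,0.15,0,0,-0.04],[-0.59,-0.42,0.3,0,0,-0.05],[-0.59,-0.42,0.41,0,0,-0.05],[-0.59,-0.42,0.41,0,0,-0.05],[-0.59,-0.42,0.41,0,0,-0.05]]]' 1
python3 - <<'E'
from h import *
st();rel(.4325,-.249,.15,106.8)
for n in('scene','top'):
    d=cam(n); im=cv2.cvtColor(d['frame'],cv2.COLOR_RGB2BGR); c=np.int32(uv(d,[[.43,-.24,.12]])[0])
    cv2.imwrite(f'pics/e_{n}.png',cv2.resize(im[max(0,c[1]-60):c[1]+60,c[0]-75:c[0]+75],None,fx=5,fy=5,interpolation=cv2.INTER_CUBIC))
E
```

```text
time_s: 9.78
eef_pos: [0.4379, -0.2413, 0.2514]
orientation: [-180.0, -0.0, 107.1]
wrist_force: [0.5, 0.1, 0.4]
finger_gap: 0.0871
9.78 [ 0.4379 -0.2413  0.2514] [-1.7998e+02 -5.0000e-02  1.0711e+02] F [0.5 0.1 0.4] M [ 0.15 -0.15  0.04] gap 0.0871
[-0.0293 -0.0368  0.5069] [-0.0002 -0.0005  0.0034]
```

View pics/e_top.png

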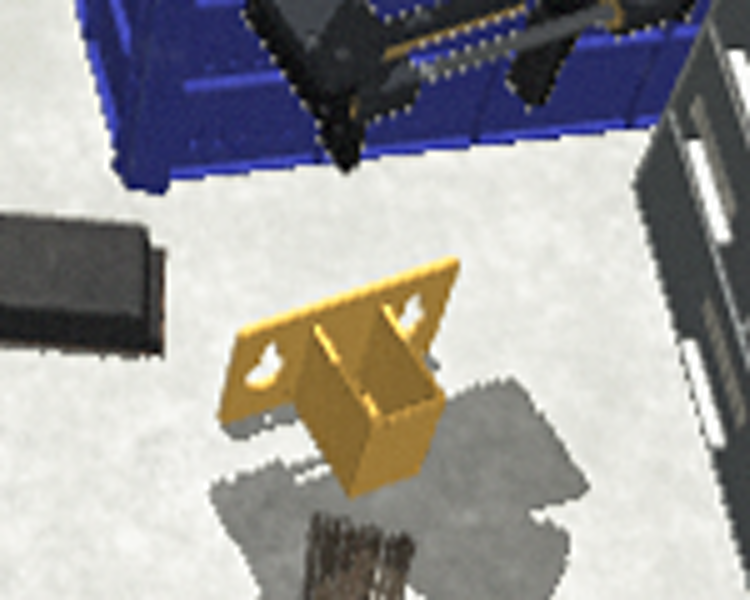

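```bash
python3 -m inch '[[[-0.029,-0.037,0.1,0,0,0],[-0.029,-0.037,0.3,0,0,0],[-0.029,-0.037,0.55,0,0,0],[-0.029,-0.037,0.7,0,0,0],[-0.029,-0.037,0.7,0,0,0],[-0.029,-0.037,0.7,0,0,0]]]' 1
python3 - <<'E'
from h import *
st();rel(.4325,-.249,.033,106.8)
for n in('scene','top'):
    d=cam(n); im=cv2.cvtColor(d['frame'],cv2.COLOR_RGB2BGR); c=np.int32(uv(d,[[.43,-.24,.08]])[0])
    cv2.imwrite(f'pics/f_{n}.png',cv2.resize(im[max(0,c[1]-60):c[1]+60,c[0]-75:c[0]+75],None,fx=5,fy=5,interpolation=cv2.INTER_CUBIC))
E
```

```text
time_s: 10.62
eef_pos: [0.4337, -0.2501, 0.1129]
orientation: [179.9, 0.1, 107.1]
wrist_force: [-0.8, -0.5, 0.2]
finger_gap: 0.0869
10.62 [ 0.4337 -0.2501  0.1129] [1.7992e+02 1.5000e-01 1.0713e+02] F [-0.8 -0.5  0.2] M [ 0.14 -0.12  0.02] gap 0.0869
[ 0.0081 -0.0045  0.3996] [0.0009 0.0016 0.0036]
```

View pics/f_top.png

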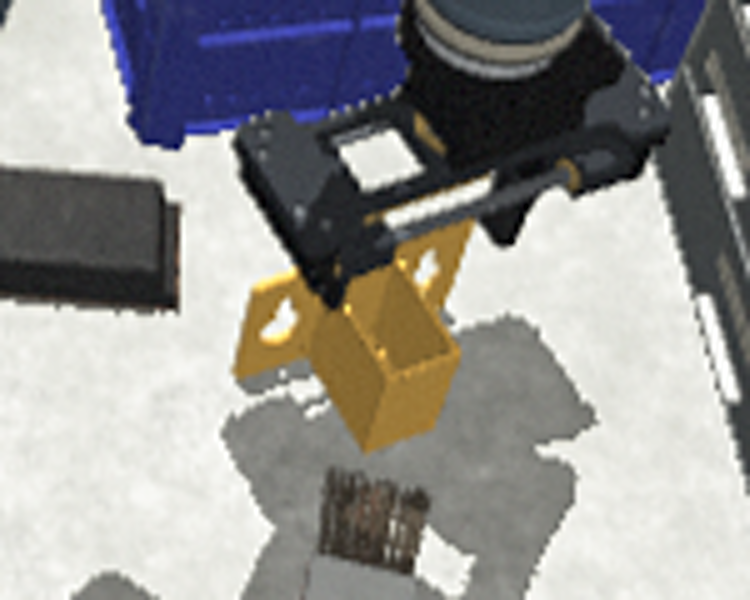

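View pics/f_scene.png

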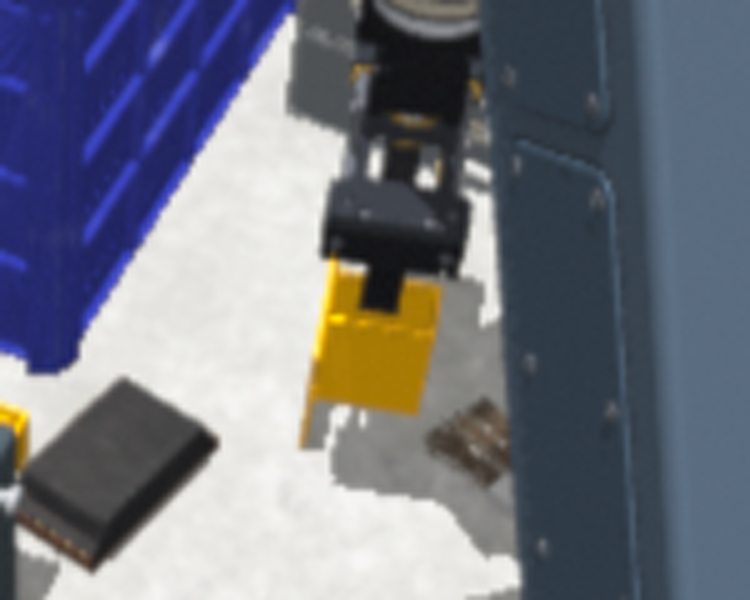

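```bash
python3 -m inch '[[[0.005,-0.004,0.1,0,0,0],[0.005,-0.004,0.2,0,0,0],[0.005,-0.004,0.3,0,0,0],[0.005,-0.004,0.38,0,0,0],[0.005,-0.004,0.4,0,0,0],[0.005,-0.004,0.4,0,0,0]]]' 1
python3 - <<'E'
from h import *
st()
E
```

```text
time_s: 11.48
eef_pos: [0.4316, -0.249, 0.0318]
orientation: [180.0, 0.0, 107.1]
wrist_force: [0.5, -0.5, -0.5]
finger_gap: 0.0869
11.47 [ 0.4316 -0.249   0.0318] [1.7999e+02 2.0000e-02 1.0708e+02] F [ 0.5 -0.5 -0.5] M [ 0.11 -0.16  0.03] gap 0.0869
```

Close gently.

```bash
python3 -m inch '[[[0,0,0,0,0,0],[0,0,0,0,0,0],[0,0,0,0,0,0],[0,0,0,0,0,0],[0,0,0,0,0,0],[0,0,0,0,0,0]]]' 0.4 15
python3 - <<'E'
from h import *
st()
for n in('scene','top'):
    d=cam(n)
E
python3 pk.py
```

```text
time_s: 12.22
eef_pos: [0.4312, -0.2486, 0.0315]
orientation: [-180.0, -0.0, 107.1]
wrist_force: [0.7, -0.4, 0.8]
finger_gap: 0.0416
12.22 [ 0.4312 -0.2486  0.0315] [-1.7999e+02 -3.0000e-02  1.0708e+02] F [ 0.7 -0.4  0.8] M [ 0.19 -0.05  0.02] gap 0.0416
('top',) [ 0.4174 -0.2498] 64.37 474.878431372549 [np.int64(554)]
('scene',) [ 0.431  -0.2485] 17.29 499.05490196078426 [np.int64(164)]
('top', 'scene') [ 0.4302 -0.2473] 17.82 1318.5764705882352 [np.int64(554), np.int64(164)]
plate front 40 [ 1.45861218 -0.04749752] -55.56611981196986
box front 147 [ 0.04935069 -0.03362466] -2.8252938835750596
```

```bash
python3 -m inch '[[[0,0,0,0,0,0],[0,0,0,0,0,0],[0,0,-0.1,0,0,0],[0,0,-0.3,0,0,0],[0,0,-0.5,0,0,0],[0,0,-0.7,0,0,0],[0,0,-0.75,0,0,0],[0,0,-0.75,0,0,0]]]' 0.4 35
python3 - <<'E'
from h import *
st(); rel(.4394,.0883,.18,94.4)
for n in('scene','top'):
    d=cam(n); im=cv2.cvtColor(d['frame'],cv2.COLOR_RGB2BGR); c=np.int32(uv(d,[[.43,-.24,.22]])[0])
    cv2.imwrite(f'pics/g_{n}.png',cv2.resize(im[max(0,c[1]-60):c[1]+60,c[0]-75:c[0]+75],None,fx=5,fy=5,interpolation=cv2.INTER_CUBIC))
E
```

```text
time_s: 13.32
eef_pos: [0.4313, -0.2488, 0.1813]
orientation: [180.0, 0.0, 107.1]
wrist_force: [-0.1, 0.1, -2.9]
finger_gap: 0.0418
13.32 [ 0.4313 -0.2488  0.1813] [1.7999e+02 2.0000e-02 1.0708e+02] F [-0.1  0.1 -2.9] M [ 0.17 -0.1   0.03] gap 0.0418
[1.599  0.5337 0.0062] [1.000e-04 2.000e-04 1.409e-01]
```

View pics/g_top.png

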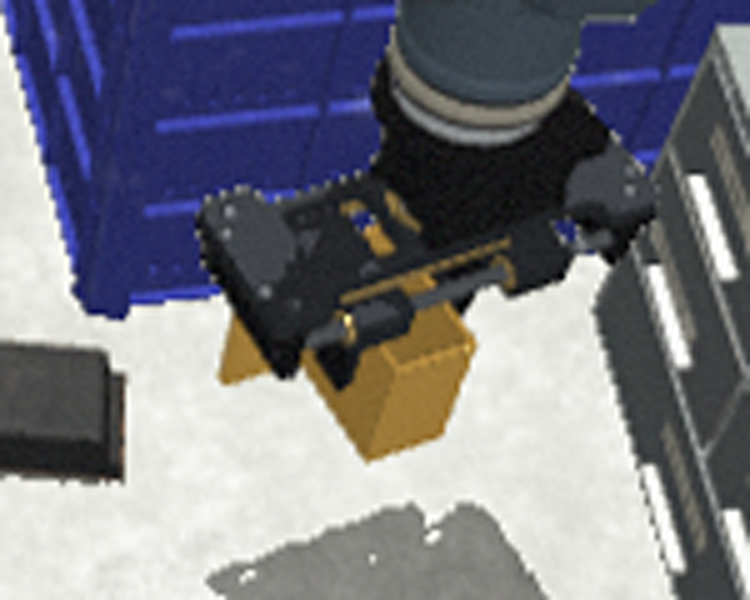

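```bash
python3 -m inch '[[[0.06,0,0,0,0,0],[0.18,0.02,0,0,0,0.01],[0.35,0.07,0,0,0,0.03],[0.55,0.14,0,0,0,0.05],[0.75,0.22,0,0,0,0.07],[0.9,0.29,0,0,0,0.08],[1,0.33,0,0,0,0.09],[1,0.33,0,0,0,0.09]]]'
python3 - <<'E'
from h import *
st(); rel(.4394,.0883,.18,94.4)
E
```

```text
time_s: 14.42
eef_pos: [0.4342, -0.0362, 0.1806]
orientation: [-179.8, -0.1, 99.2]
wrist_force: [0.3, -0.1, -1.6]
finger_gap: 0.0419
14.43 [ 0.4342 -0.0362  0.1806] [-1.7983e+02 -1.0000e-01  9.9160e+01] F [ 0.3 -0.1 -1.6] M [ 0.07 -0.09 -0.02] gap 0.0419
[0.6105 0.1247 0.0039] [-0.0019 -0.001   0.0529]
```

```bash
python3 -m inch '[[[0.06,0.01,0,0,0,0.01],[0.18,0.03,0,0,0,0.02],[0.33,0.06,0,0,0,0.03],[0.48,0.09,0,0,0,0.04],[0.58,0.12,0,0,0,0.05],[0.61,0.125,0.05,0,0,0.053],[0.61,0.125,0.11,0,0,0.053],[0.61,0.125,0.117,0,0,0.053],[0.61,0.125,0.117,0,0,0.053],[0.61,0.125,0.117,0,0,0.053]]]'
python3 - <<'E'
from h import *
st(); rel(.4394,.0883,.1565,94.4)
for n in('scene','top'):
    d=cam(n); im=cv2.cvtColor(d['frame'],cv2.COLOR_RGB2BGR); c=np.int32(uv(d,[[.47,.09,.16]])[0])
    cv2.imwrite(f'pics/i_{n}.png',cv2.resize(im[max(0,c[1]-60):c[1]+60,c[0]-75:c[0]+75],None,fx=5,fy=5,interpolation=cv2.INTER_CUBIC))
E
```

```text
time_s: 15.68
eef_pos: [0.4417, 0.0857, 0.1583]
orientation: [180.0, 0.0, 94.2]
wrist_force: [0.1, 0.6, -2.8]
finger_gap: 0.0417
15.68 [0.4417 0.0857 0.1583] [1.7997e+02 1.0000e-02 9.4170e+01] F [ 0.1  0.6 -2.8] M [ 0.13 -0.08  0.02] gap 0.0417
[ 0.0138 -0.0106  0.0089] [ 0.0003  0.0001 -0.0026]
```

View pics/i_top.png

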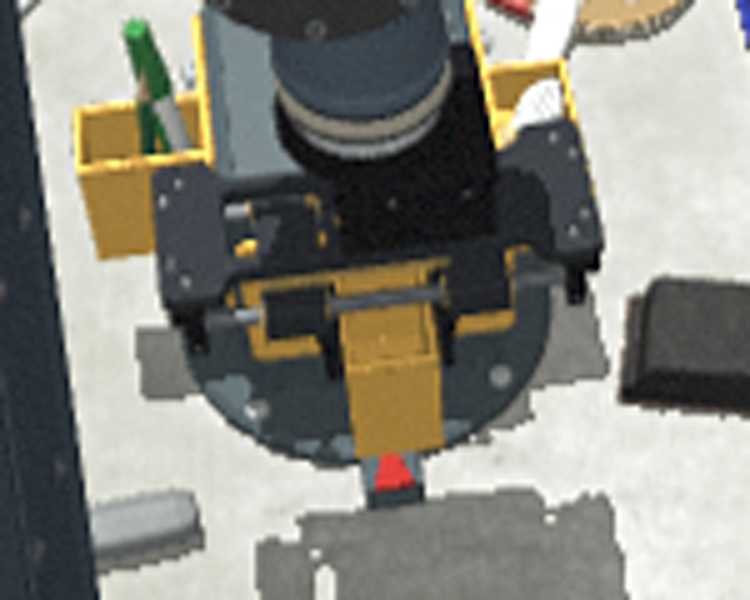

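View pics/i_scene.png

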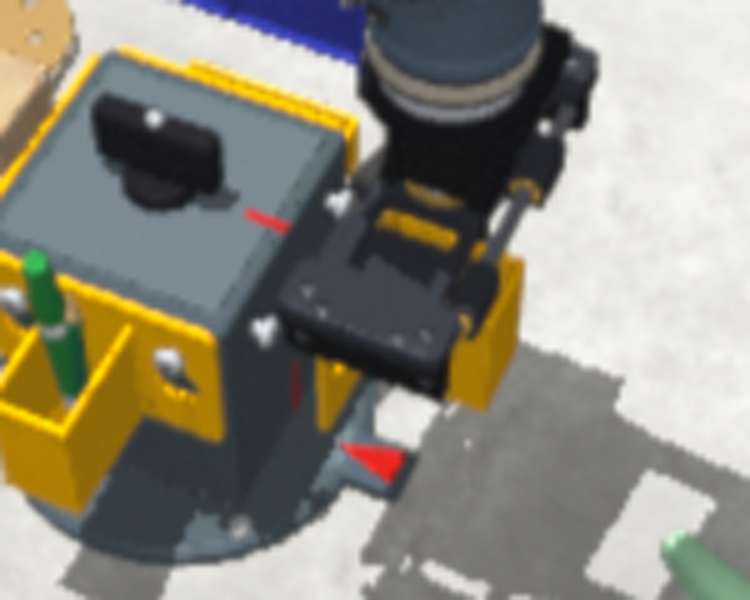

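```bash
python3 -m inch '[[[0.013,0,0.009,0,0,-0.0026],[0.013,0.05,0.009,0,0,-0.0026],[0.013,0.1,0.009,0,0,-0.0026],[0.013,0.13,0.009,0,0,-0.0026],[0.013,0.13,0.009,0,0,-0.0026],[0.013,0.13,0.009,0,0,-0.0026]]]'
python3 - <<'E'
from h import *
st(); rel(.4843,.0917,.1565,94.4)
for n in('scene','top'):
    d=cam(n); im=cv2.cvtColor(d['frame'],cv2.COLOR_RGB2BGR); c=np.int32(uv(d,[[.5,.09,.16]])[0])
    cv2.imwrite(f'pics/j_{n}.png',cv2.resize(im[max(0,c[1]-60):c[1]+60,c[0]-75:c[0]+75],None,fx=5,fy=5,interpolation=cv2.INTER_CUBIC))
E
```

```text
time_s: 16.52
eef_pos: [0.4667, 0.0907, 0.1562]
orientation: [-179.9, -0.0, 94.4]
wrist_force: [-0.2, -0.5, -1.5]
finger_gap: 0.0417
16.52 [0.4667 0.0907 0.1562] [-1.7994e+02 -1.0000e-02  9.4440e+01] F [-0.2 -0.5 -1.5] M [ 0.11 -0.11 -0.04] gap 0.0417
[-0.0017  0.088  -0.0016] [-0.0006 -0.0001  0.0005]
```

View pics/j_scene.png

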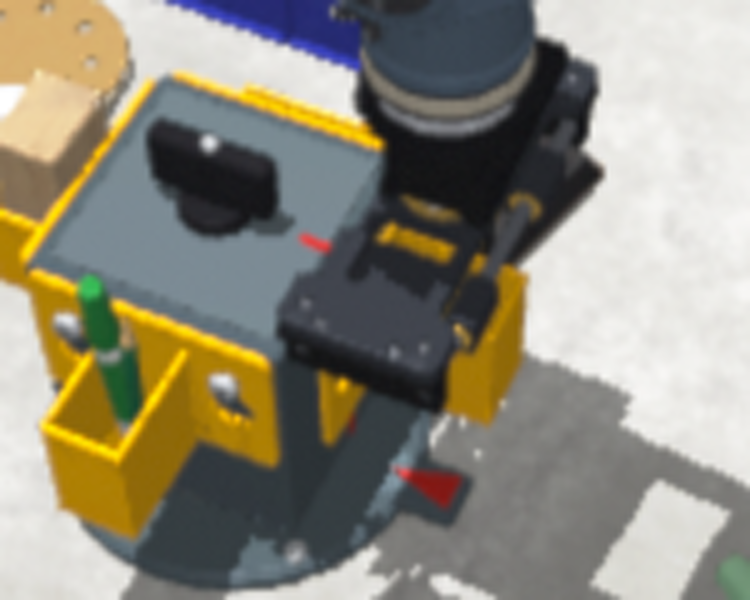

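View pics/j_top.png

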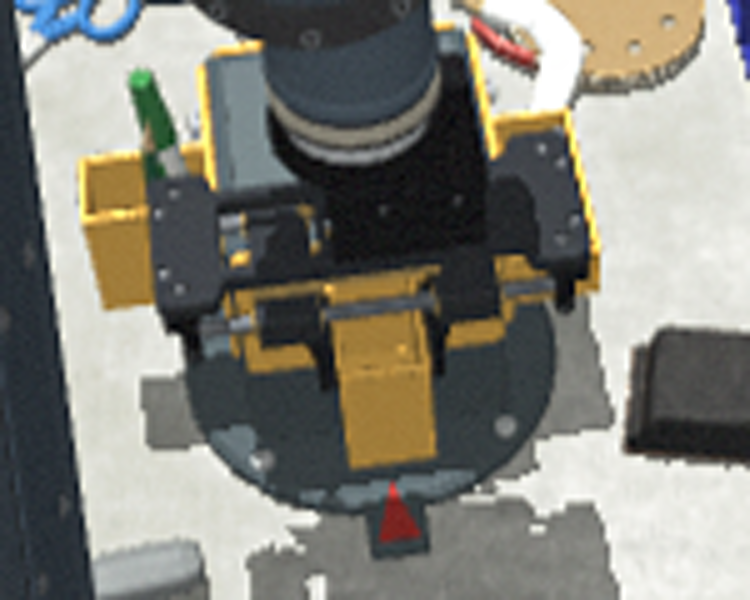

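```bash
python3 -m inch '[[[-0.001,0.01,0,0,0,0],[-0.001,0.02,0,0,0,0],[-0.001,0.03,0,0,0,0],[-0.001,0.04,0,0,0,0],[-0.001,0.05,0,0,0,0],[-0.001,0.06,0,0,0,0],[-0.001,0.06,0,0,0,0]]]'
python3 - <<'E'
from h import *
st(); rel(.4843,.0917,.1565,94.4)
E
```

```text
time_s: 17.5
eef_pos: [0.4794, 0.0914, 0.1563]
orientation: [180.0, 0.0, 94.4]
wrist_force: [-1.0, -0.0, -1.4]
finger_gap: 0.0419
17.5 [0.4794 0.0914 0.1563] [179.99   0.    94.45] F [-1.  -0.  -1.4] M [ 0.12 -0.12 -0.02] gap 0.0419
[-0.0003  0.0246 -0.0008] [0.0001 0.     0.0005]
```

```bash
python3 -m inch '[[[0,0.01,0,0,0,0],[0,0.017,0,0,0,0],[0,0.022,0,0,0,0],[0,0.022,0,0,0,0]]]'
python3 - <<'E'
from h import *
st(); rel(.4843,.0917,.1565,94.4)
E
```

```text
time_s: 18.0
eef_pos: [0.4836, 0.0917, 0.1563]
orientation: [180.0, 0.0, 94.4]
wrist_force: [-0.9, 0.3, -1.5]
finger_gap: 0.0416
18.0 [0.4836 0.0917 0.1563] [180.     0.    94.44] F [-0.9  0.3 -1.5] M [ 0.12 -0.06  0.08] gap 0.0416
[-0.0003  0.0034 -0.0008] [0.     0.     0.0005]
```

```bash
python3 -m inch '[[[0,0.005,0,0,0,0],[0,0.01,0,0,0,0],[0,0.013,0,0,0,0],[0,0.013,0,0,0,0]]]'
python3 - <<'E'
from h import *
st()
E
```

```text
time_s: 18.5
eef_pos: [0.4848, 0.0919, 0.1561]
orientation: [-179.8, -0.0, 94.4]
wrist_force: [-3.6, -1.2, -0.2]
finger_gap: 0.0416
18.5 [0.4848 0.0919 0.1561] [-1.7984e+02 -1.0000e-02  9.4440e+01] F [-3.6 -1.2 -0.2] M [ 0.04  0.44 -0.03] gap 0.0416
```

```bash
python3 -m inch '[[[0,-0.012,0,0,0,0],[0,-0.012,0.01,0,0,0],[0,-0.012,0.025,0,0,0],[0,-0.012,0.04,0,0,0],[0,-0.012,0.055,0,0,0],[0,-0.012,0.06,0,0,0],[0,-0.012,0.06,0,0,0]]]'
python3 - <<'E'
from h import *
st()
E
```

```text
time_s: 19.38
eef_pos: [0.4837, 0.0917, 0.1442]
orientation: [-180.0, -0.0, 94.4]
wrist_force: [1.0, 0.0, -2.5]
finger_gap: 0.0416
19.38 [0.4837 0.0917 0.1442] [-179.99   -0.     94.44] F [ 1.   0.  -2.5] M [ 0.14 -0.1   0.02] gap 0.0416
```

Free slide; continue down to the stop.

```bash
python3 -m inch '[[[0,0,0.015,0,0,0],[0,0,0.03,0,0,0],[0,0,0.045,0,0,0],[0,0,0.055,0,0,0],[0,0,0.06,0,0,0],[0,0,0.06,0,0,0]]]'
python3 - <<'E'
from h import *
st()
E
```

```text
time_s: 20.12
eef_pos: [0.4837, 0.0918, 0.1325]
orientation: [-180.0, -0.0, 94.4]
wrist_force: [-0.9, 0.2, -1.6]
finger_gap: 0.042
20.12 [0.4837 0.0918 0.1325] [-180.     -0.     94.45] F [-0.9  0.2 -1.6] M [ 0.11 -0.07  0.06] gap 0.042
```

Still carrying the weight; press gently further.

```bash
python3 -m inch '[[[0,0,0.007,0,0,0],[0,0,0.014,0,0,0],[0,0,0.02,0,0,0],[0,0,0.02,0,0,0]]]'
python3 - <<'E'
from h import *
st()
E
```

```text
time_s: 20.62
eef_pos: [0.4841, 0.0918, 0.1311]
orientation: [179.9, 0.0, 94.4]
wrist_force: [-6.8, -0.3, 20.6]
finger_gap: 0.0417
20.62 [0.4841 0.0918 0.1311] [1.7986e+02 2.0000e-02 9.4430e+01] F [-6.8 -0.3 20.6] M [ 0.1   0.45 -0.1 ] gap 0.0417
```

```bash
python3 -m inch '[[[0,0,-0.012,0,0,0],[0,0,-0.012,0,0,0]]]'
python3 -c "
from h import *
st()"
python3 -m inch '[[[0,0,0,0,0,0],[0,0,0,0,0,0],[0,0,0,0,0,0],[0,0,0,0,0,0]]]' 0.7 10
python3 -c "
from h import *
st()"
```

```text
time_s: 20.88
eef_pos: [0.4842, 0.0918, 0.1316]
orientation: [179.9, 0.0, 94.4]
wrist_force: [-2.3, 0.1, 7.9]
finger_gap: 0.0416
20.88 [0.4842 0.0918 0.1316] [1.7991e+02 1.0000e-02 9.4430e+01] F [-2.3  0.1  7.9] M [ 0.09  0.03 -0.11] gap 0.0416
time_s: 21.38
eef_pos: [0.4837, 0.0917, 0.1305]
orientation: [-180.0, -0.0, 94.4]
wrist_force: [-0.4, 0.5, 0.2]
finger_gap: 0.0601
21.38 [0.4837 0.0917 0.1305] [-179.98   -0.     94.44] F [-0.4  0.5  0.2] M [ 0.1  -0.11 -0.03] gap 0.0601
```

Released cleanly. Retreat up, then away.

```bash
python3 -m inch '[[[0,0,-0.05,0,0,0],[0,0,-0.2,0,0,0],[0,0,-0.45,0,0,0],[0,0,-0.7,0,0,0],[0,0,-0.95,0,0,0],[-0.2,0,-0.98,0,0,0],[-0.45,0,-0.98,0,0,0],[-0.7,0,-0.98,0,0,0],[-0.95,0,-0.98,0,0,0],[-1,0,-0.98,0,0,0],[-1,0,-0.98,0,0,0]]]'
python3 - <<'E'
from h import *
st()
for n in('scene','top'):
    d=cam(n); im=cv2.cvtColor(d['frame'],cv2.COLOR_RGB2BGR); c=np.int32(uv(d,[[.52,.09,.13]])[0])
    cv2.imwrite(f'pics/k_{n}.png',cv2.resize(im[max(0,c[1]-60):c[1]+60,c[0]-75:c[0]+75],None,fx=5,fy=5,interpolation=cv2.INTER_CUBIC))
    P=cloud(d);f=d['frame'].astype(int)
    m=(f[...,0]>1.5*f[...,2])&(f[...,0]>90)&(abs(P[...,0]-.485)<.05)&(abs(P[...,1]-.092)<.075)&(P[...,2]>.06)&(P[...,2]<.25)&(d['z_map']>0)
    q=P[m]-[.5182,.0943,0];a=np.radians(4.44);L=q@np.array([[np.cos(a),-np.sin(a),0],[np.sin(a),np.cos(a),0],[0,0,1]])
    k=abs(L[:,0])<.02
    print(n,'plate ztop',np.percentile(L[:,2],[2,98,100]),'y',np.percentile(L[k,1],[0,2,98,100]))
    k=(abs(L[:,1])>.027)&(L[:,2]<.18)&(L[:,2]>.11)&(abs(L[:,1])<.06)
    if k.sum()>20:
        print('plate front x',np.median(L[k,0]),np.polyfit(L[k,1],L[k,0],1),k.sum())
    k=abs(L[:,1])<.019; k&=(L[:,0]<-.055); print('box top z',np.percentile(L[k,2],98),'front x',np.median(L[k,0]))
E
python3 m.py
```

```text
time_s: 22.75
eef_pos: [0.499, -0.1077, 0.327]
orientation: [180.0, -0.0, 94.4]
wrist_force: [0.3, -0.1, -0.1]
finger_gap: 0.0611
22.75 [ 0.499  -0.1077  0.327 ] [ 1.800e+02 -4.000e-02  9.436e+01] F [ 0.3 -0.1 -0.1] M [ 0.12 -0.15 -0.  ] gap 0.0611
scene plate ztop [0.10270309 0.19127582 0.19574215] y [-0.07385498 -0.06311473  0.0704588   0.07124142]
plate front x -0.0037914513238697847 [ 0.00545057 -0.00343529] 123
box top z 0.17631920279348456 front x -0.06759735022459452
top plate ztop [0.10126047 0.19110263 0.19626542] y [-0.07006264 -0.06839351  0.03833596  0.04416333]
plate front x -0.0049611846279104255 [ 0.00550997 -0.00472617] 254
box top z 0.17620337738716013 front x -0.06899244798242332
scene [292 193  38  47 824] med [0.4876 0.1073 0.1519] min [0.4479 0.0542 0.0598] max [0.5411 0.1316 0.1957]
scene [295 228   3   5  11] med [0.5129 0.1269 0.128 ] min [0.5118 0.1212 0.1212] max [0.515  0.1324 0.1332]
scene [312 247  12   7  54] med [0.4698 0.0892 0.0158] min [0.4581 0.0786 0.0116] max [0.4879 0.0966 0.0218]
scene face x at y=.0945 0.5185321354214523 yaw 3.8014854810761185 
[... 308 characters left out ...]
.1107 0.1399] max [0.5128 0.1167 0.1786]
top [291 203   3   8   9] med [0.4723 0.0707 0.1641] min [0.4631 0.0685 0.1064] max [0.5172 0.0737 0.1768]
top [275 207  14  10  37] med [0.4534 0.1022 0.168 ] min [0.4472 0.0813 0.1011] max [0.5137 0.112  0.1762]
top [287 210   3   3   5] med [0.5071 0.0817 0.1057] min [0.5041 0.0791 0.1018] max [0.5111 0.0841 0.1062]
top [284 237   8  11  51] med [0.4662 0.0911 0.0158] min [0.4556 0.0805 0.0102] max [0.4886 0.099  0.0212]
top face x at y=.0945 0.5176834060493829 yaw 3.764841452749944 188
top screw [0.4984 0.0749 0.1748] 10 [289.6 196.9]
top screw [0.5105 0.0528 0.1706] 18 [298.5        193.44444444]
top screw [0.504  0.1314 0.1695] 4 [266.25 198.  ]
```

View pics/k_top.png

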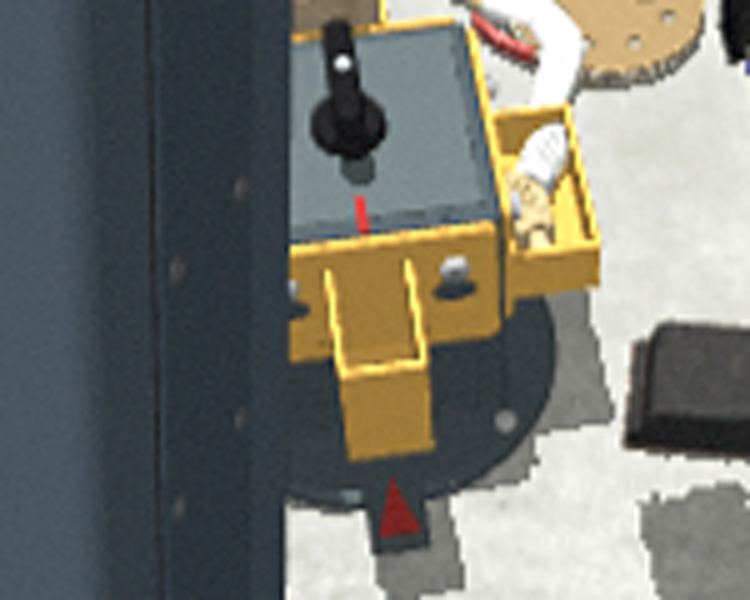

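View pics/k_scene.png

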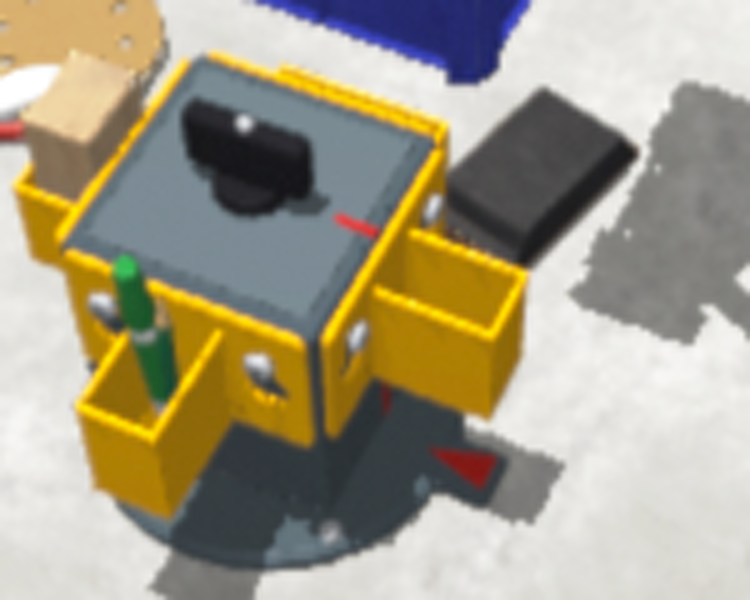

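```bash
python3 - <<'E'
from h import *
before={'scene':cv2.imread('pics/c_scene.png'),'top':cv2.imread('pics/c_top.png')}
for n in('scene','top'):
    d=dict(np.load(f'last_{n}.npz'));now=cv2.cvtColor(d['frame'],cv2.COLOR_RGB2BGR)
    o=[]
    for im in(before[n],now):
        f=im[...,::-1].astype(float); w=np.clip(f[...,0]-1.0*f[...,1]-60,0,255)*(abs(f[...,1]-f[...,2])<30)
        c=uv(d,[[.53,.095,.19]])[0]; v,u=np.mgrid[:400,:640]; w=w*((abs(u-c[0])<8)&(abs(v-c[1])<7))
        U,V=(w*u).sum()/w.sum(),(w*v).sum()/w.sum(); o.append(ray(d,U,V,.19)[:2])
    print(n,o)
    # phase correlation of bar region
    c=np.int32(uv(d,[[.586,.0995,.22]])[0]); 
    g=[cv2.cvtColor(i,cv2.COLOR_BGR2GRAY)[c[1]-14:c[1]+14,c[0]-12:c[0]+16].astype(np.float32) for i in(before[n],now)]
    print(cv2.phaseCorrelate(*g))
    P=cloud(d); b=P[(P[...,2]>.226)&(P[...,2]<.246)&(np.hypot(P[...,0]-.586,P[...,1]-.0995)<.045)&(d['frame'].max(-1)<70)]
    r=cv2.minAreaRect(b[:,:2].astype(np.float32)); print('bar',r)
E
```

```text
scene [array([0.53021472, 0.09222612]), array([0.53062042, 0.09205654])]
((0.4081000670746544, 0.4148502953118971), 0.7224454826778836)
bar ((0.5834500789642334, 0.1003912091255188), (0.06118667125701904, 0.011698371730744839), 4.76903772354126)
top [array([0.53061395, 0.09621873]), array([0.53034241, 0.09632378])]
((0.12291537683234566, 0.1993233548967055), 0.7586063226064046)
bar ((0.581834077835083, 0.10032592713832855), (0.06281767040491104, 0.014831557869911194), 4.2362380027771)
```

```bash
python3 -c "
from h import *
st(); print(workorder.close_job())"
```

```text
22.85 [ 0.4988 -0.1064  0.3269] [-1.7999e+02 -5.0000e-02  9.4500e+01] F [-0.3 -0.3  0.4] M [ 0.12 -0.15 -0.02] gap 0.0608
the job is handed in; nothing more can be done
None
```

The carousel is turned and the yellow pocket is hung and released. I handed the job in at 22.9 s, and the interface gives no verdict.

- **Carousel:** It started at about 3.9 rad, so I turned it counter-clockwise, the shorter way, by about 136° using the bar grip. In the last images the bar lies at 4.2 to 4.8° and the pointer at about 4.6°, and the red tick had not moved after hanging. One check disagreed slightly: the depth fit of the column face gave 3.8°, from few points because the pocket covers most of it.
- **Pocket:** Both screw heads went through the round holes without resistance until the plate touched the face. It then slid down 25 mm to a firm stop at about 20 N, against 24 mm given. After I let go, the images show it upright and flush, with both screw heads showing in front of the plate. Its box top measured 176 mm where 173 mm was expected, and the screws also read about 5 mm high, so I take this as camera error.
- **Bystanders:** I did not touch the sanding block or the screwdriver. The sanding block looks unmoved in the last pictures; I did not re-measure the screwdriver. The gripper was clear of everything at hand-in.

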